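# Draw the probe arm out to its set mark and hold it

### The job

Loosen the clamp knob on top of the probe stand by turning it anticlockwise to its stop. Then take the upright grip at the end of the stand's telescoping arm so that the lock button in its side is squeezed in, and draw the arm out until its pointer stands level with the sliding index on the scale. Finish while still holding the grip there with the button squeezed in; do not shift the index or disturb the beaker and vial beside it.

Things in the scene. Friction and masses are not known exactly. Their poses are not given: they have to be found in the camera images.
- gauge: the probe stand, fixed to the bench: dark base 80 x 190 x 12 mm (x -40..40, y -100..90) and grey housing 56 mm wide (y -90..85) with a slotted aluminium top at z = 100 mm. Its telescoping steel arm, an 18 mm square bar 76 mm above the bench, slides out along its own +y. Origin on the bench, z up. Button, scale and index are on its -x side (towards the robot); yaw 0 to 0.4 rad
- knob (a joint): angle of the clamp knob, rad: 0 tight, grows anticlockwise seen from above, hard stop at 1.5 (loose); starts at 0 to 0.2. Friction about 0.08 N m; it stays where it is left. From about 0.7 up the clamp lets the arm slide; tight, it holds the arm by friction of some 30 N
- knob_grip (a point): point on the knob's axis at the height to grip it, 142 mm above the bench. The black knob is a bar 12 mm thick (this point's x), 46 mm long (this point's y) and 34 mm tall (z 119 to 153 mm) on a disc 38 mm across (z 112 to 120 mm), all turning together
- boom (a joint): extension of the telescoping arm, m: 0 fully in, up to 0.108; starts at 0 to 0.012; slides along the stand's +y. With the knob loose and the button in it moves with about 2 N
- grip (a point): middle of the upright black grip block on the arm's end, 100 mm above the bench; a pinch here along the stand's x squeezes the button in. The block is 24 mm in x, 38 mm in y (along the arm), z 63 to 125 mm; 30 mm wide with the button out, 25.5 mm with it in. A thin probe hangs below it to z = 18 mm. Axes as the stand's
- button (a joint): travel of the lock button, m: about 0 out (arm locked by a spring brake, some 20 N), 0.0045 fully in (arm free). A grey plate 22 x 28 mm standing 6 mm proud of the grip's -x side, moving along the stand's +x; 7 N starts it, 10 N holds it fully in; it springs out and locks the arm when let go
- pointer (a point): tip of the steel pointer that stands up through the slot of the housing's top near its -x side, 104 mm above the bench; moves with the arm. Axes as the stand's
- index_tip (a point): tip of the dark sliding index clipped over the -x edge of the scale (graduated every 5 mm, long lines every 10 mm), 104 mm above the bench. The pointer is level with it when both have the same y in the stand's frame. Axes as the stand's
- index (a joint): position of the index along the scale, m, counted as the arm's extension: the pointer is level with it when joint boom equals this value; stiff (8 N), set at 0.045 to 0.095
- beaker_100: bystander: glass beaker 53 x 59 x 71 mm, open top, on the bench between robot and stand; origin at the centre of its underside
- scint_vial: bystander: clear vial with white cap, 27 mm across, 60 mm tall, on the bench between robot and stand; origin at the centre of its underside

How it is judged:
By the outcome, as a careful person would: the job done as asked, in the order asked, and still so for the second after the job is handed in, while the arm keeps its last pose, push and grip.
It also fails if it takes over 45 s, if anything falls off the work surface, if the arm or the gripper's body presses on something with over 40 N, if the wrist force passes 120 N, or if a joint passes its speed limit or range.

### The arm

A 7-joint arm with a two-finger parallel gripper is mounted at the origin on the work surface; the furniture and walls round the work are solid. World frame = base frame: x ahead of the robot, y to its left, z up, the work surface at z = 0. Lengths are in m, angles in rad, forces in N, time in s.
With the tool pointing down it reaches from about 0.425 to 0.925 m from the base axis. Payload 6.8 kg.
Tool frame: the origin (TCP) lies midway between the tips of the shut fingers; the grasp point (between the pads) lies 19 mm behind it; z points along the fingers, y is the line along which they close (so a half turn about z gives the same grasp; the last joint's range is limited). The gripper opens to 88 mm and grips with 3 to 60 N. Pads are 20 mm wide; open, the fingers measure 115 mm over their backs; the gripper's body (75 mm by 178 mm) begins 61 mm behind the grasp point.
Start: joints at [-1.295, 0.477, 0.022, 1.555, -0.011, 1.109, -0.083], TCP at [0.253, 0.626, 0.223] pointing down, gripper open.
Joint ranges: [-2.96, 2.96], [-0.34, 2.1], [-1.41, 1.46], [0.24, 2.44], [-1.37, 4.51], [0.17, 1.92], [-2.96, 2.96]. Speed limits (rad/s): [2.39, 2.39, 3.14, 3.14, 3.14, 3.14, 3.14].

### API

Orientations are given as a unit quaternion [w, x, y, z].
In Python, from workcell import bot gives the robot as it stands.
- The arm moves only by the shell command python3 -m inch 'ROWS' [OPENING] [FORCE]. ROWS is JSON, a list of rows, each a list of 2 entries, a list of its own where there are three numbers: the shift along the world's x, y, z in units of 12 cm (1.0 is 12 cm), then the turn about the world's z in units of pi/4 rad (1.0 is pi/4 rad). A call has 1 to 5 rows; each row is the pose to reach, as a shift and turn from the pose commanded when the call began; what a row does not reach only later rows make up. A row lasts 1/8 s, in which the tool goes at most 62.5 mm and 10.7 degrees, less where a joint would pass 70% of its speed; a pose out of reach is approached as far as the arm can. A call with a number of a shift or a turn outside -1 to 1 is refused whole. A call with a gripper value outside its range is refused whole. OPENING is the finger opening in mm, from 0 to 87.8, set as the call begins (- or left out, the last holds). The fingers move at their own pace and stop on an object; FORCE is the grip in N (left out, the last holds). Time passes only in rows, so rows that repeat a pose let the fingers close. It gives the time, the measured TCP pose, the force, the opening and the grip force at its end, in the units of the state.
- bot.get_obs(): the state, without advancing time (a new reading comes with each control period).
- bot.read_camera(name): name is "scene" or "side" or "wrist"; returns the picture (420x560x3 uint8, red, green, blue); there is no depth.
- bot.get_calibration(name): a dict with "camera_matrix" (3x3 intrinsics, pixels), "origin" and "rotation" of the camera in the world; the wrist camera has in their place "T_tool_cam" (4x4, takes a point from camera to tool coordinates, whose origin is the TCP and whose axes are the flange's). Camera axes: x right, y up, looking along -z (the intrinsics and any distortion apply to the point x, -y, -z); pixel columns grow to the right and rows downward; lengths in m; the calibration is good to about 2 mm. The wrist camera is an equidistant fisheye: a pixel r from the principal point sees the ray r / f radians off the axis. A picture is of the moment at which its call begins: read the wrist's pose just before it. get_calibration takes no time and is no camera call.
- bot.close_job(): hands the job in; it is judged then, once.
The state is a dict: "time_s": time; "q": joint angles; "joint_velocities": joint speeds; "joint_efforts": joint torques, N m; "tool_pos": TCP position; "tool_rot": TCP orientation; "wrist_force": force on the tool from outside, world axes, zero at the start; "ft_torque": the same for the moment, N m; "gripper_width": finger opening in m; "grasp_force": force on a finger pad.
Only numpy, scipy, OpenCV 4.12 (cv2) and the standard library are available. Lean on these libraries where they do the work, as an engineer would, in place of code of your own. Each camera call takes 0.05 s, during which the arm holds its last target. There are 200 camera calls.

## Working session

There is one attempt and no reset: what is moved stays moved. The work goes in short steps, Python scripts to look and compute and a shell command to move; the robot and the scene stay as the last step left them, time stands still between calls to the robot, and variables do not carry over. Pictures are saved under pics/ and viewed, at most 10 in all, crops included, and the job is handed in when it is done.

```bash
mkdir -p pics; python3 - <<'E'
from workcell import bot
import cv2
o=bot.get_obs();print({k:(o[k]) for k in('time_s','tool_pos','tool_rot','gripper_width')})
for n in('scene','side','wrist'):
    c=bot.get_calibration(n);print(n,c)
    im=bot.read_camera(n);cv2.imwrite(f'pics/{n}0.png',im[:,:,::-1])
E
```

```text
{'time_s': 0.0, 'tool_pos': array([0.25254247, 0.62533354, 0.22168065]), 'tool_rot': array([-8.32785846e-05,  1.90685462e-01,  9.81650763e-01, -9.10026972e-04]), 'gripper_width': 0.08796400255836849}
scene {'camera_matrix': array([[507.03095009,   0.        , 275.98055599],
       [  0.        , 507.03095009, 215.53358965],
       [  0.        ,   0.        ,   1.        ]]), 'origin': array([0.68160651, 0.44971734, 0.68940063]), 'rotation': array([0.12316172, 0.05856513, 0.40488883, 0.90413846])}
side {'camera_matrix': array([[468.39781611,   0.        , 272.05571044],
       [  0.        , 468.39781611, 206.06386459],
       [  0.        ,   0.        ,   1.        ]]), 'origin': array([0.34264333, 0.52407068, 0.59641459]), 'rotation': array([-0.07814087, -0.04842538,  0.46824916,  0.87880129])}
wrist {'camera_matrix': array([[325.1922621 ,   0.        , 276.90667942],
       [  0.        , 325.1922621 , 208.64889872],
       [  0.        ,   0.        ,   1.        ]]), 'T_tool_cam': array([[-1.40465823e-03,  9.52423888e-01,  3.04773300e-01,
         8.51125824e-02],
       [ 9.99998694e-01,  1.09415620e-03,  1.18959206e-03,
         1.52531213e-03],
       [ 7.99526304e-04,  3.04774573e-01, -9.52424181e-01,
        -1.63192808e-01],
       [ 0.00000000e+00,  0.00000000e+00,  0.00000000e+00,
         1.00000000e+00]])}
```

View pics/scene0.png

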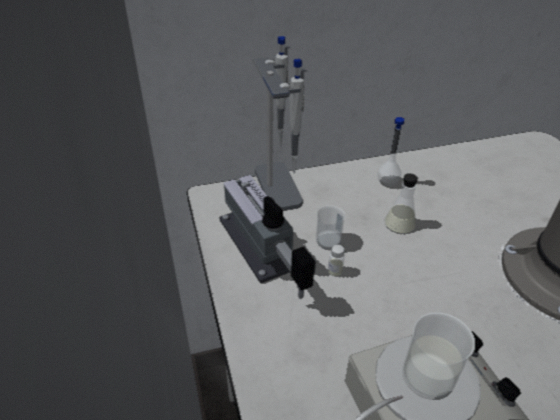

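View pics/side0.png

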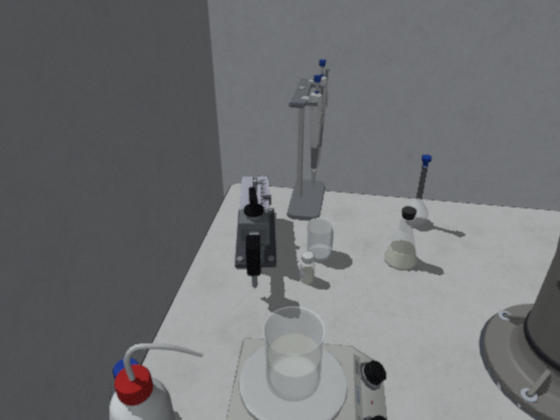

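The scene picture shows the stand with knob at about (272,212) and grip at (302,268). In the side picture the knob is at about (255,205) and the grip at (253,253). I'll zoom both.

```bash
python3 - <<'E'
import cv2,numpy as np
a=cv2.imread('pics/scene0.png')[170:310,210:350];b=cv2.imread('pics/side0.png')[165:305,220:345]
z=lambda i:cv2.resize(np.clip(i.astype(float)*1.5,0,255).astype('uint8'),None,fx=4 if i.shape[1]==140 else 1.92,fy=4 if i.shape[1]==140 else 1.92,interpolation=cv2.INTER_CUBIC)
cv2.imwrite('pics/za.png',cv2.resize(cv2.convertScaleAbs(a,alpha=1.6),None,fx=4,fy=4,interpolation=2))
cv2.imwrite('pics/zb.png',cv2.resize(cv2.convertScaleAbs(b,alpha=1.6),None,fx=4,fy=4,interpolation=2))
E
cat > h.py <<'E'
import numpy as np,cv2
from scipy.spatial.transform import Rotation as R
from workcell import bot
def q(w): return R.from_quat(np.r_[w[1:],w[0]])
def cam(n):
    c=bot.get_calibration(n);K=c['camera_matrix']
    if n=='wrist':
        o=bot.get_obs();T=c['T_tool_cam'];Rt=q(o['tool_rot']).as_matrix()
        return K,Rt@T[:3,:3],Rt@T[:3,3]+o['tool_pos']
    return K,q(c['rotation']).as_matrix(),np.array(c['origin'])
def proj(n,P,C=None):
    K,Rm,t=C or cam(n);p=(np.atleast_2d(P)-t)@Rm*[1,-1,-1]
    if n=='wrist':
        r=np.hypot(p[:,0],p[:,1]);th=np.arctan2(r,p[:,2]);p=np.c_[p[:,:2]/r[:,None]*th[:,None],np.ones(len(p))]
    p=p@K.T;return p[:,:2]/p[:,2:]
def ray(n,uv,C=None):
    K,Rm,t=C or cam(n);d=np.linalg.inv(K)@[*uv,1]
    if n=='wrist':
        th=np.hypot(d[0],d[1]);d=np.r_[d[:2]/th*np.sin(th),np.cos(th)]
    return t,Rm@(d*[1,-1,-1])
def onz(n,uv,z,C=None):
    t,d=ray(n,uv,C);return t+d*(z-t[2])/d[2]
E
python3 -c "
from h import *
print(onz('scene',(272,205),.153),onz('side',(254,190),.153),onz('scene',(300,255),.125),onz('side',(253,238),.125))"
```

```text
[ 0.51509299 -0.15550362  0.153     ] [ 0.5100985  -0.17082782  0.153     ] [ 0.49614857 -0.06151428  0.125     ] [ 0.49032261 -0.06855955  0.125     ]
```

View pics/za.png

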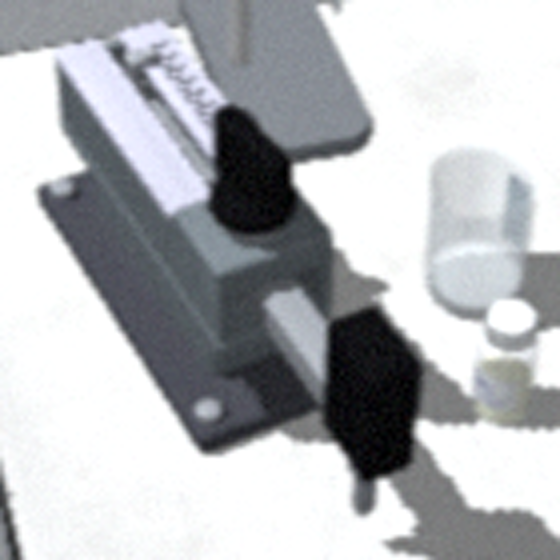

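View pics/zb.png

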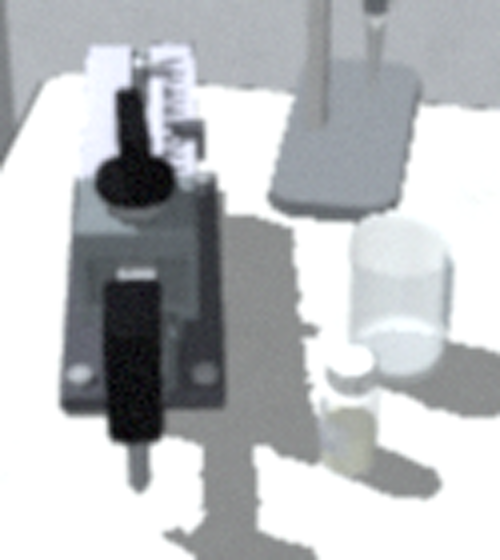

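The za crop shows the base corners at (205,445) and (40,185) and the housing's top-rear corner at (57,50). In zb the base front corners are at (63,405) and (222,400), the index is near (188,133), and the grip top spans (105–160, 283). I'll fit the pose.

```bash
cat > fit.py <<'E'
from h import *
from scipy.optimize import least_squares
S=lambda u,v:('scene',210+u/4,170+v/4)
D=lambda u,v:('side',220+u/4,165+v/4)
obs=[(S(205,447),(40,90,10)),(S(40,187),(40,-100,10)),(S(57,50),(28,-90,100)),
(D(63,406),(40,90,10)),(D(222,402),(-40,90,10)),(D(88,45),(28,-90,100)),(D(192,45),(-28,-90,100))]
C={n:cam(n) for n in('scene','side')}
def w(p,X): 
    X=np.array(X)/1000;c,s=np.cos(p[2]),np.sin(p[2]);return np.r_[p[0]+c*X[0]-s*X[1],p[1]+s*X[0]+c*X[1],X[2]]
f=lambda p:np.concatenate([proj(o[0],w(p,X),C[o[0]])[0]-o[1:] for o,X in obs])
if __name__=='__main__':
    s=least_squares(f,[.5,-.18,.2]);p=s.x;print(p,s.fun.round(1))
    def st(n,uv,z):
        d=onz(n,uv,z,C[n])[:2]-p[:2];c,sn=np.cos(p[2]),np.sin(p[2]);return np.round([c*d[0]+sn*d[1],-sn*d[0]+c*d[1]],4)
    for o,z in [(S(252,220),.112),(D(135,185),.112),(D(135,190),.112),(D(128,92),.153),(D(105,283),.125),(D(160,283),.125),(D(203,133),.104),(S(228,108),.153),(S(370,308),.125),(D(138,490),.018),(S(366,508),.018)]: print(o,z,st(o[0],o[1:],z))
    for o in [S(480,285),D(395,350),S(505,405),D(350,460)]: print(o,onz(o[0],o[1:],.003,C[o[0]])) 
E
python3 fit.py
```

```text
[ 0.52177893 -0.21880528  0.20281455] [ 0.4 -0.5 -0.   0.2  0.5  0.1 -1.6 -0.4  0.9 -0.3 -0.5  0.5  0.2 -0.1]
('scene', 273.0, 225.0) 0.112 [0.0063 0.0674]
('side', 253.75, 211.25) 0.112 [-0.      0.0569]
('side', 253.75, 212.5) 0.112 [-0.0001  0.0609]
('side', 252.0, 188.0) 0.153 [0.0019 0.0424]
('side', 246.25, 235.75) 0.125 [0.0107 0.147 ]
('side', 260.0, 235.75) 0.125 [-0.012   0.1478]
('side', 270.75, 198.25) 0.104 [-0.032   0.0019]
('scene', 267.0, 197.0) 0.153 [0.0043 0.0414]
('scene', 302.5, 247.0) 0.125 [-0.0054  0.1459]
('side', 254.5, 287.5) 0.018 [0.0005 0.1574]
('scene', 301.5, 297.0) 0.018 [-0.0016  0.158 ]
('scene', 330.0, 241.25) [ 0.38913468 -0.19165218  0.003     ]
('side', 318.75, 252.5) [ 0.39006193 -0.19803135  0.003     ]
('scene', 336.25, 271.25) [ 0.40503368 -0.11579467  0.003     ]
('side', 307.5, 280.0) [ 0.40241402 -0.11564869  0.003     ]
```

```bash
python3 - <<'E'
from h import *
def tri(a,b):
    (t1,d1),(t2,d2)=ray('scene',a),ray('side',b)
    x=np.linalg.lstsq(np.c_[d1,-d2],t2-t1,rcond=None)[0];p,q_=t1+d1*x[0],t2+d2*x[1];return ((p+q_)/2).round(3),np.linalg.norm(p-q_).round(3)
for n,a,b in [('beakerrim',(442,335),(295,327)),('polebase',(271,187),(301,192)),('poletop',(270,85),(304,97)),('blue1',(281,40),(322,62)),('blue2',(297,63),(317,78)),('tip',(295,170),(314,175)),('redcap',(0,0),(133,380))]:print(n,tri(a,b))
E
```

```text
beakerrim (array([0.39 , 0.158, 0.18 ]), np.float64(0.003))
polebase (array([ 0.454, -0.379,  0.016]), np.float64(0.017))
poletop (array([ 0.452, -0.395,  0.242]), np.float64(0.008))
blue1 (array([ 0.421, -0.435,  0.306]), np.float64(0.002))
blue2 (array([ 0.421, -0.336,  0.306]), np.float64(0.002))
tip (array([ 0.421, -0.32 ,  0.098]), np.float64(0.018))
redcap (array([0.506, 0.528, 0.65 ]), np.float64(0.342))
```

```bash
python3 -m inch '[[[0,0,0.5],-0.2],[[0,0,1],-0.4],[[0.4,-0.4,1],-0.6],[[0.8,-0.8,1],-0.8],[[1,-1,1],-1]]' && python3 -m inch '[[[0.25,-0.5,0],-0.13],[[0.5,-1,0],-0.13],[[0.5,-1,0],-0.13]]' && python3 -c "
from workcell import bot;print(bot.get_obs()['q'].round(2))"
```

```text
time_s: 0.78
tool_pos: [0.375, 0.5033, 0.3428]
tool_rot: [0.0, 0.555, 0.832, 0.0]
wrist_force: [-0.4, 0.5, -0.7]
gripper_width: 0.0879
grasp_force: 0.0
time_s: 1.15
tool_pos: [0.4357, 0.3807, 0.3431]
tool_rot: [0.001, 0.597, 0.802, -0.0]
wrist_force: [-0.2, 0.5, 0.9]
gripper_width: 0.0878
grasp_force: 0.0
[-1.08  0.23  0.31  1.65 -0.07  1.27 -0.47]
```

```bash
python3 -m inch '[[[0.1,-0.5,0],0],[[0.2,-1,0],0],[[0.2,-1,0],0]]' && python3 -m inch '[[[0.1,-0.5,0],0],[[0.2,-1,0],0],[[0.2,-1,0],0]]' &&  python3 -m inch '[[[0.1,-0.5,0],0],[[0.2,-1,0],0],[[0.2,-1,0],0]]' && python3 -c "
from workcell import bot;print(bot.get_obs()['q'].round(2))"
```

```text
time_s: 1.52
tool_pos: [0.458, 0.2616, 0.3431]
tool_rot: [0.0, 0.597, 0.803, 0.0]
wrist_force: [-0.8, 0.8, 0.8]
gripper_width: 0.0877
grasp_force: 0.0
time_s: 1.9
tool_pos: [0.4816, 0.1425, 0.343]
tool_rot: [0.0, 0.596, 0.803, 0.0]
wrist_force: [-0.7, 0.6, -0.5]
gripper_width: 0.0878
grasp_force: 0.0
time_s: 2.28
tool_pos: [0.5054, 0.0232, 0.3429]
tool_rot: [0.001, 0.596, 0.803, -0.0]
wrist_force: [-0.1, 1.4, -0.4]
gripper_width: 0.0879
grasp_force: 0.0
[-0.69  0.09  0.56  1.82 -0.05  1.25  0.18]
```

```bash
python3 - <<'E'
from h import *
im=bot.read_camera('wrist')[:,:,::-1];np.savez('w1.npz',*cam('wrist'))
cv2.imwrite('pics/w1.png',cv2.resize(cv2.convertScaleAbs(im,alpha=1.5),None,fx=1.42,fy=1.42,interpolation=2))
from fit import w
p=[.5218,-.2188,.2028]
print((proj('wrist',[w(p,X) for X in[(0,62,153),(0,165,125),(-32,2,104)]])*1.42).round(0))
E
```

```text
[[340. 448.]
 [348. 337.]
 [314. 462.]]
```

View pics/w1.png

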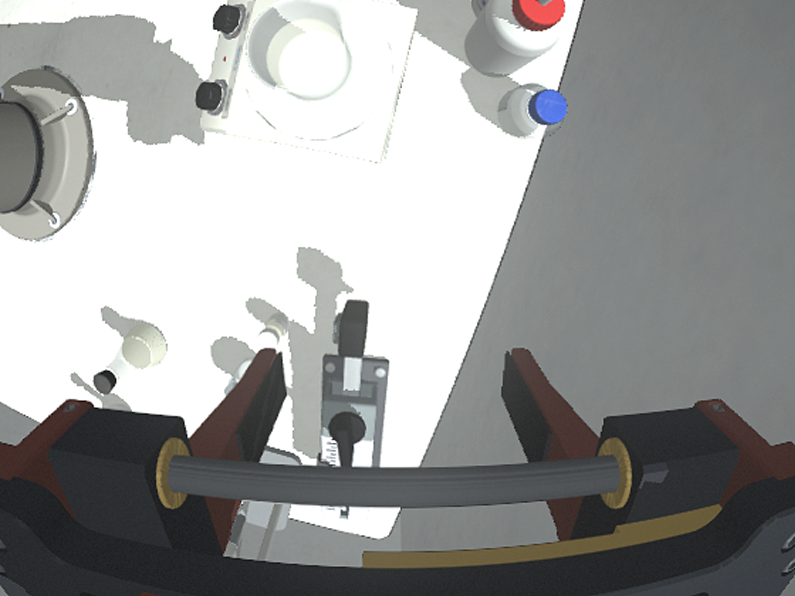

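The wrist view shows the knob near (347,445) and the grip near (353,320), both about 5 px right of my prediction. I'll overlay the model wireframe on a zoom.

```bash
cat > ov.py <<'E'
from h import *
from fit import w
import itertools
def box(x0,x1,y0,y1,z0,z1):
    c=list(itertools.product((x0,x1),(y0,y1),(z0,z1)))
    return [(a,b) for a,b in itertools.combinations(c,2) if sum(i!=j for i,j in zip(a,b))==1]
def overlay(im,n,C,p,ky,gy,k,roi,s,out):
    x,y,W,H=roi;im=cv2.resize(cv2.convertScaleAbs(im[y:y+H,x:x+W],alpha=1.5),None,fx=s,fy=s,interpolation=2)
    c_,s_=np.cos(k),np.sin(k)
    kb=[tuple((c_*a[0]-s_*a[1],ky+s_*a[0]+c_*a[1],a[2]) for a in e) for e in box(-6,6,-23,23,119,153)]
    for es,col in[(box(-40,40,-100,90,0,12),(0,200,0)),(box(-28,28,-90,85,12,100),(255,100,0)),(kb,(0,0,255)),(box(-12,12,gy-19,gy+19,63,125),(0,200,255))]:
        for e in es:
            a=(proj(n,[w(p,v) for v in e],C)-[x,y]+.5)*s
            cv2.line(im,*[tuple(int(t) for t in q_) for q_ in a],col,1)
    cv2.imwrite(out,im)
E
python3 - <<'E'
from ov import *
im=cv2.imread('pics/w1.png');im=cv2.convertScaleAbs(cv2.resize(im,(560,420),interpolation=cv2.INTER_AREA),alpha=.67)
f=np.load('w1.npz');C=tuple(f[k] for k in f)
overlay(im,'wrist',C,[.5218,-.2188,.2028],62,166,.1,(200,195,110,150),4,'pics/o1.png')
E
```

```text
(no output)
```

View pics/o1.png

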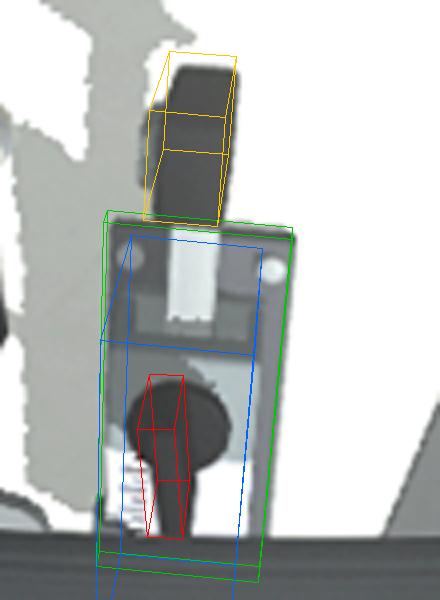

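The overlay agrees to about 2–3 mm. The knob disc is at (180,428) against 170 predicted, so it lies about 2.5 mm further in +x. I'll move over the knob and descend.

```bash
python3 -m inch '[[[0.02,-0.5,0],0],[[0.04,-1,0],0],[[0.04,-1,0],0]]' && python3 -m inch '[[[0,-0.52,-0.3],0],[[0,-0.52,-0.8],0],[[0,-0.52,-1],0],[[0,-0.52,-1],0]]' && python3 -c "
from ov import *
im=bot.read_camera('wrist')[:,:,::-1]
overlay(im,'wrist',cam('wrist'),[.523,-.2203,.2028],62,166,.08,(140,100,280,260),2.3,'pics/o2.png')"
```

```text
time_s: 2.7
tool_pos: [0.5097, -0.096, 0.3428]
tool_rot: [0.0, 0.595, 0.803, -0.0]
wrist_force: [0.4, -0.1, 0.0]
gripper_width: 0.0881
grasp_force: 0.0
time_s: 3.2
tool_pos: [0.5092, -0.1529, 0.2205]
tool_rot: [-0.002, 0.592, 0.806, -0.001]
wrist_force: [-0.4, -0.1, 0.4]
gripper_width: 0.0878
grasp_force: 0.0
```

View pics/o2.png

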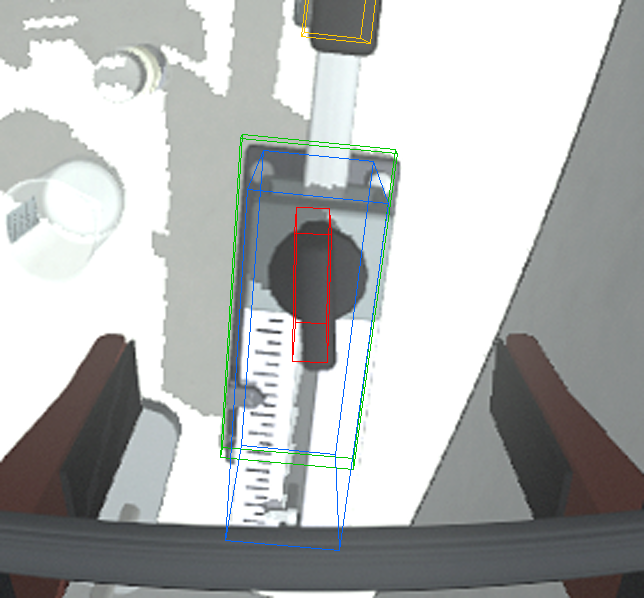

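The picture shows the knob disc at (318,275), about 2–3 mm to +x of the model. The index is at (255,395) and the pointer near (278,508). I'll correct, descend and grip.

```bash
python3 -m inch '[[[0.018,-0.015,-0.3],0],[[0.018,-0.015,-0.6],0],[[0.018,-0.015,-0.78],0],[[0.018,-0.015,-0.78],0]]' && python3 -m inch '[[[0,0,0],0],[[0,0,0],0],[[0,0,0],0],[[0,0,0],0],[[0,0,0],0]]' 0 20 && python3 -c "
from h import *
o=bot.get_obs();print(o['q'].round(2),o['ft_torque'])"
```

```text
time_s: 3.75
tool_pos: [0.5125, -0.1567, 0.1293]
tool_rot: [-0.0, 0.593, 0.805, 0.0]
wrist_force: [0.3, -0.6, 0.4]
gripper_width: 0.0879
grasp_force: 0.0
time_s: 4.38
tool_pos: [0.5117, -0.1583, 0.1292]
tool_rot: [0.0, 0.594, 0.805, 0.0]
wrist_force: [0.8, -0.5, 0.1]
gripper_width: 0.0415
grasp_force: 0.0
[-0.31  0.42  0.62  2.01 -0.33  0.81  0.81] [-0.06052369  0.03138765 -0.00463892]
```

```bash
python3 -m inch '[[[0,-0.02,-0.02],0],[[0,-0.02,-0.02],0],[[0,-0.02,-0.02],0],[[0,-0.02,-0.02],0],[[0,-0.02,-0.02],0]]' 0 20 && python3 -c "
from h import *
o=bot.get_obs();print(o['q'].round(2),o['ft_torque'])"
```

```text
time_s: 5.0
tool_pos: [0.512, -0.1606, 0.1266]
tool_rot: [0.0, 0.594, 0.805, 0.0]
wrist_force: [2.6, -0.3, -3.4]
gripper_width: 0.0121
grasp_force: 20.0
[-0.3   0.42  0.62  2.01 -0.34  0.81  0.81] [-0.16589515 -0.44784205 -0.02493542]
```

```bash
python3 -m inch '[[[0,0,0],0.2],[[0,0,0],0.4],[[0,0,0],0.6],[[0,0,0],0.8],[[0,0,0],0.9]]' - 25; python3 -m inch '[[[0,0,0],0.2],[[0,0,0],0.4],[[0,0,0],0.6],[[0,0,0],0.75],[[0,0,0],0.75]]';python3 -c "
from h import *
o=bot.get_obs();print(o['q'].round(2),o['ft_torque'])"
```

```text
time_s: 5.62
tool_pos: [0.5108, -0.1616, 0.1266]
tool_rot: [-0.001, 0.277, 0.961, -0.0]
wrist_force: [-1.0, -2.0, -1.5]
gripper_width: 0.0118
grasp_force: 25.0
time_s: 6.25
tool_pos: [0.5105, -0.1628, 0.1265]
tool_rot: [-0.001, -0.011, 1.0, -0.001]
wrist_force: [-1.4, -5.8, -1.4]
gripper_width: 0.0119
grasp_force: 24.9
[-0.05  0.38  0.3   1.99 -0.15  0.79  1.93] [-1.23239249  0.49419917  0.0995567 ]
```

```bash
python3 -m inch '[[[0,0,0],0.1],[[0,0,0],0.16],[[0,0,0],0.16]]' ;python3 -c "
from h import *
o=bot.get_obs();print(o['q'].round(2),o['ft_torque'])"; python3 -m inch '[[[0,0,0],0.08],[[0,0,0],0.08],[[0,0,0],0.08]]' ;python3 -c "
from h import *
o=bot.get_obs();print(o['q'].round(2),o['ft_torque'])"
```

```text
time_s: 6.62
tool_pos: [0.5105, -0.163, 0.1265]
tool_rot: [-0.001, -0.073, 0.997, -0.001]
wrist_force: [-1.8, -6.5, -1.2]
gripper_width: 0.0119
grasp_force: 25.1
[-0.03  0.38  0.27  1.99 -0.14  0.79  2.04] [-1.42598024  0.41412485 -0.45465664]
time_s: 7.0
tool_pos: [0.5102, -0.163, 0.1265]
tool_rot: [-0.001, -0.103, 0.995, -0.001]
wrist_force: [-2.7, -6.3, -0.1]
gripper_width: 0.0125
grasp_force: 26.1
[-0.02  0.37  0.26  1.99 -0.13  0.79  2.09] [-1.14749329  0.55446263 -0.58571527]
```

The wrist torque jumped to about 0.5 N·m at the expected angle, so the knob is at its stop. I'll release and go up and over to the grip.

```bash
python3 -m inch '[[[0,0,0],0],[[0,0,0],0],[[0,0,0],0],[[0,0,0],0],[[0,0,0],0]]' 75 25; python3 -m inch '[[[0,0,0.3],0],[[0,0,0.6],-0.2],[[0,0,0.9],-0.4],[[0,0,0.9],-0.6],[[0,0,0.9],-0.8]]'; python3 -m inch '[[[-0.04,0.2,0],-0.2],[[-0.08,0.4,0],-0.4],[[-0.12,0.6,0],-0.6],[[-0.16,0.8,0],-0.8],[[-0.165,0.85,0],-1]]';  python3 -m inch '[[[0,0,0],-0.12],[[0,0,0],-0.12],[[0,0,0],-0.12]]'
python3 -c "
from ov import *
o=bot.get_obs();print(o['q'].round(2))
im=bot.read_camera('wrist')[:,:,::-1]
overlay(im,'wrist',cam('wrist'),[.5243,-.2227,.205],62,166,1.5,(130,80,300,240),2.5,'pics/o3.png')"
```

```text
time_s: 7.62
tool_pos: [0.5118, -0.1605, 0.1267]
tool_rot: [0.0, -0.106, 0.994, 0.0]
wrist_force: [-0.3, -0.5, -0.7]
gripper_width: 0.0594
grasp_force: 0.0
time_s: 8.25
tool_pos: [0.5119, -0.1606, 0.2353]
tool_rot: [0.001, 0.209, 0.978, 0.0]
wrist_force: [0.5, -1.2, -0.5]
gripper_width: 0.075
grasp_force: 0.0
time_s: 8.88
tool_pos: [0.4916, -0.0569, 0.2346]
tool_rot: [-0.0, 0.566, 0.824, 0.0]
wrist_force: [0.4, -0.0, 0.4]
gripper_width: 0.0749
grasp_force: 0.0
time_s: 9.25
tool_pos: [0.4919, -0.0588, 0.2347]
tool_rot: [-0.0, 0.603, 0.798, -0.0]
wrist_force: [-0.7, -0.6, 0.3]
gripper_width: 0.0749
grasp_force: 0.0
[-0.41  0.17  0.46  1.99 -0.09  1.01  0.37]
```

View pics/o3.png

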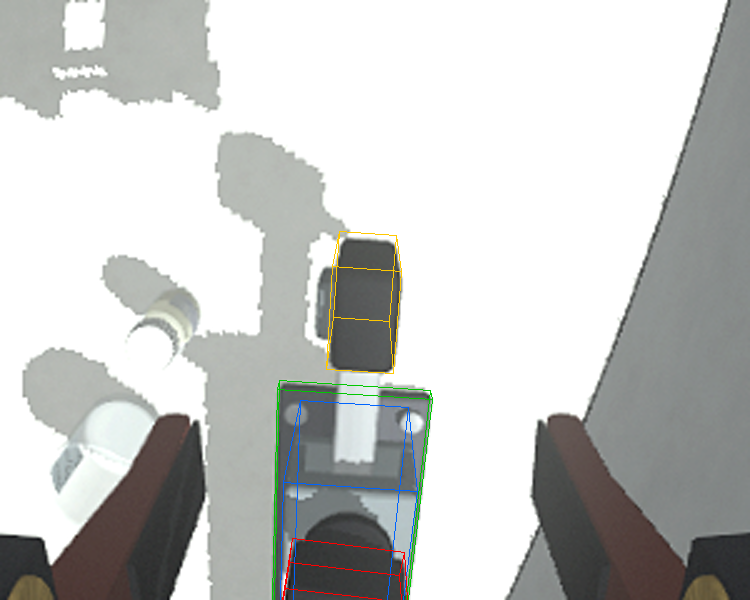

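The grip matches the model well, with the block top at (365,305) and the button on its left. Before gripping I'll take one clear look at the scale, pointer and index.

```bash
python3 -m inch '[[[0,-0.5,0],-0.09],[[0,-1,0],-0.09],[[0,-1,0],-0.09],[[0,-1,0],-0.09]]'
python3 - <<'E'
from ov import *
o=bot.get_obs();C=cam('wrist');im=bot.read_camera('wrist')[:,:,::-1];np.savez('w4.npz',im=im,K=C[0],R=C[1],t=C[2])
p=[.5243,-.2227,.205]
print(proj('wrist',[w(p,X) for X in[(-25,0,104),(-25,-60,104),(0,62,153)]],C))
cv2.imwrite('pics/w4.png',cv2.resize(cv2.convertScaleAbs(im[190:330,200:330],alpha=1.4),None,fx=4.2,fy=4.2,interpolation=2))
E
```

```text
time_s: 9.8
tool_pos: [0.4918, -0.1783, 0.2345]
tool_rot: [-0.0, 0.631, 0.776, 0.0]
wrist_force: [-1.0, 0.6, 0.1]
gripper_width: 0.0749
grasp_force: 0.0
[[274.8128281  248.93389137]
 [275.0197193  299.26044389]
 [305.82763553 203.44598191]]
```

View pics/w4.png

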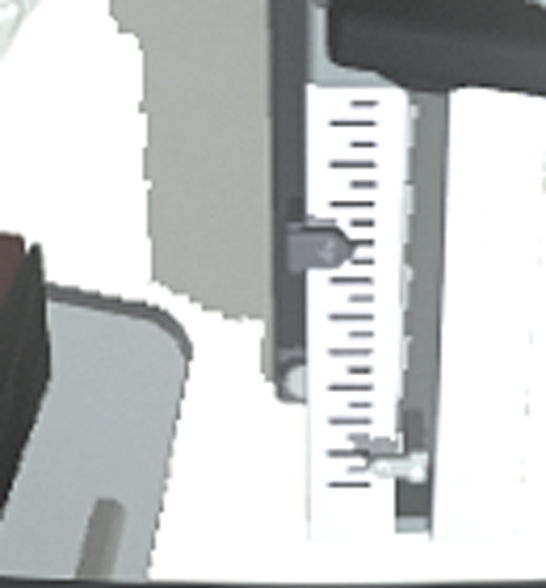

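The scale picture shows the index apex at (357,249) and the pointer tip at (365,466). Long graduations are at v=486, 453, … 280. Now the numbers.

```bash
python3 - <<'E'
from h import *
f=np.load('w4.npz');C=(f['K'],f['R'],f['t']);p=[.5243,-.2227,.205]
def st(u,v,z):
    d=onz('wrist',((u+.5)/4.2-.5+200,(v+.5)/4.2-.5+190),z,C)[:2]-p[:2];c,s=np.cos(p[2]),np.sin(p[2]);return np.round([1e3*(c*d[0]+s*d[1]),1e3*(-s*d[0]+c*d[1])],1)
for n,u,v,z in[('index',357,249,.104),('pointer',365,466,.104),('L486',350,486,.1),('L453',350,453,.1),('L280',350,280,.1),('L123',350,123,.1)]:print(n,st(u,v,z))
E
```

```text
index [-15.3   0. ]
pointer [-12.6 -61.7]
L486 [-16.4 -70.8]
L453 [-16.4 -60.3]
L280 [-16.8 -10.1]
L123 [-17.   30.3]
```

Displacement needed is 61.0 mm: the index is at about 70 mm and the pointer at about 9 mm. Now to the grip.

```bash
python3 -m inch '[[[-0.018,0.5,0],0],[[-0.018,0.98,0],0],[[-0.018,0.98,-0.2],0],[[-0.018,0.98,-0.5],0],[[-0.018,0.98,-0.7],0]]'; python3 -m inch '[[[0,0,-0.3],0],[[0,0,-0.58],0],[[0,0,-0.58],0],[[0,0,-0.58],0],[[0,0,-0.58],0]]' 45; python3 -c "
from h import *
o=bot.get_obs();print(o['q'].round(2),o['ft_torque'])"
```

```text
time_s: 10.48
tool_pos: [0.4892, -0.0587, 0.1494]
tool_rot: [-0.001, 0.629, 0.777, -0.0]
wrist_force: [0.2, 0.1, 0.5]
gripper_width: 0.075
grasp_force: 0.0
time_s: 11.1
tool_pos: [0.4908, -0.0607, 0.0825]
tool_rot: [0.001, 0.631, 0.776, 0.001]
wrist_force: [-0.3, -0.8, -0.1]
gripper_width: 0.0448
grasp_force: 0.0
[-0.34  0.4   0.41  2.12 -0.26  0.66  0.45] [-0.04564135  0.06084408  0.06414953]
```

```bash
python3 -m inch '[[[-0.008,0,-0.01],0.01],[[-0.008,0,-0.01],0.01],[[-0.008,0,-0.01],0.01],[[-0.008,0,-0.01],0.01],[[-0.008,0,-0.01],0.01]]' 0 25; python3 -c "
from h import *
o=bot.get_obs();print(o['q'].round(2),o['ft_torque'])"
```

```text
time_s: 11.72
tool_pos: [0.4911, -0.0606, 0.0803]
tool_rot: [0.002, 0.628, 0.778, 0.001]
wrist_force: [7.6, 2.0, -4.8]
gripper_width: 0.025
grasp_force: 25.0
[-0.33  0.4   0.41  2.13 -0.26  0.65  0.46] [ 0.20654862 -0.72291893 -0.3104743 ]
```

```bash
python3 -m inch '[[[0.01,0,0],0],[[-0.01,0.1,0],0],[[-0.035,0.22,0],0],[[-0.06,0.34,0],0],[[-0.09,0.46,0],0]]'; python3 -m inch '[[[-0.005,0.037,0],0],[[-0.005,0.037,0],0],[[-0.005,0.037,0],0],[[-0.005,0.037,0],0]]'; python3 -c "
from h import *
o=bot.get_obs();print(o['tool_pos'],o['ft_torque'],np.array([-.2075,.978])@(o['tool_pos'][:2]-[.4911,-.0606]))"
```

```text
time_s: 12.35
tool_pos: [0.4797, -0.0056, 0.0803]
tool_rot: [0.002, 0.628, 0.778, 0.001]
wrist_force: [8.2, -1.2, -4.5]
gripper_width: 0.0249
grasp_force: 25.0
time_s: 12.85
tool_pos: [0.4787, -0.0005, 0.0803]
tool_rot: [0.001, 0.628, 0.778, 0.001]
wrist_force: [5.5, 3.4, -1.0]
gripper_width: 0.0248
grasp_force: 25.0
[ 0.47868723 -0.0005346   0.08030987] [ 0.28423654 -0.54083442 -0.332598  ] 0.06131961387692785
```

Button in (24.8 mm) and TCP moved 61.3 mm. A last picture montage will check pointer against index.

```bash
python3 - <<'E'
from ov import *
p=[.5243,-.2227,.205];t=[]
for n in('scene','side','wrist'):
    C=cam(n);im=bot.read_camera(n)[:,:,::-1];cv2.imwrite(f'pics/f_{n}.png',im)
    c=proj(n,w(p,(-15,0,104)),C)[0];print(n,c)
    x,y=(int(np.clip(a-h,0,m-2*h)) for a,h,m in zip(c,(32,50),(560,420)));print(x,y)
    t.append(cv2.resize(cv2.convertScaleAbs(im[y:y+100,x:x+64],alpha=1.5),None,fx=4.1,fy=4.1,interpolation=2))
cv2.imwrite('pics/fin.png',np.hstack(t))
E
```

```text
scene [264.56219653 200.69912177]
232 150
side [261.12362296 196.69808231]
229 146
wrist [258.56385121 481.79764207]
226 320
```

View pics/fin.png

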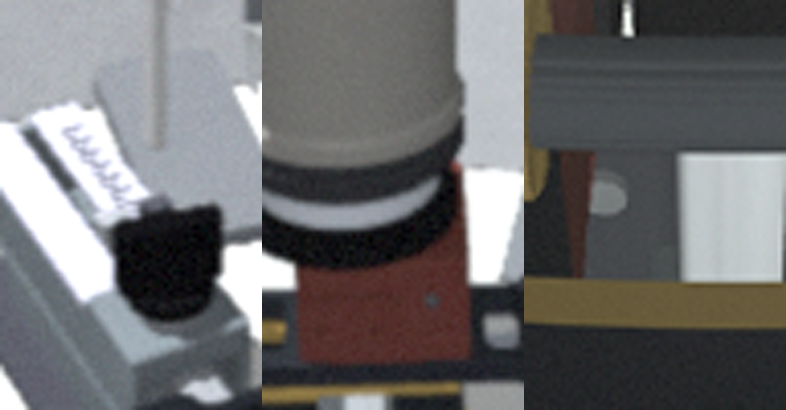

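The scene crop shows the pointer at about (115,212) running in line into the index at (150,202), along the stand's x direction. The two are level, the knob bar lies across, and the beaker and vial were never touched. Handing in.

```bash
python3 -c "
from workcell import bot
o=bot.get_obs();print(o['time_s'],o['gripper_width'],o['grasp_force'],o['tool_pos'],o['wrist_force']);print(bot.close_job())"
```

```text
13.0 0.024950973066309976 25.006263256072998 [ 0.47870231 -0.00056216  0.08032109] [ 5.58030549  2.02909501 -1.42196858]
the job is handed in; nothing more can be done
None
```

Job handed in at 13.0 s: the knob was turned to its stop and the arm drawn out about 61 mm (to roughly 70 mm on the scale), level with the index as far as the last picture shows; the grip is still held at 25 N with the button in.

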